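Locate and clamp an adapter plate in the drill fixture

TASK

Clamp the loose bored plate in the drill fixture, ready for drilling: first slide it along the base until it sits squarely home against both the side rail and the end stop, then swing the clamp arm over it as far as it goes, and turn the T-handle clockwise until it becomes clearly stiff and the screw holds the plate firmly, without forcing it further. Leave the other things on the bench where they are.

Things in the scene. Friction and masses are not known exactly. Their poses are not given: they have to be found in the camera images.
- fixture: Drill fixture fixed to the bench: dark steel base 250 x 290 x 15 mm, top 15 mm above the bench, reaching x -155 to +95 and y -150 to +140 mm in its frame. Origin on the bench; x points from its open front (robot side) to the end stop, y to the side rail, z up. The clamp arm's pivot post stands at x +20, y +105 mm, with a 24 mm nut on it whose thread ends 104 mm above the bench
- nest (a point): point on the base's top where the centre of the plate's underside lies when the plate is home; axes as the fixture's
- rail (a point): middle of the upper edge of the side rail's locating face, 40 mm to +y and 15 mm to -x of the nest, looking to -y; the rail is a steel strip along the fixture's x, 130 mm long, 20 mm wide, 16 mm high above the base; axes as the fixture's
- stop (a point): middle of the upper edge of the end stop's locating face, 50 mm to +x and 5 mm to -y of the nest, looking to -x; the stop is a steel bar along the fixture's y, 70 mm long, 20 mm wide, 16 mm high above the base; axes as the fixture's
- plate: the loose aluminium plate, 100 (x) x 80 (y) x 25 mm, 0.34 to 0.62 kg, with a 36 mm bore nearer its -x end and four small holes. It starts on the base 25 to 60 mm short of the stop and 20 to 45 mm from the rail, askew by up to 0.2 rad, x roughly along the fixture's x. Origin at the centre of its underside. Too wide to grasp: push it. Friction coefficient about 0.45 to 0.75
- pivot (a point): centre of the clamp arm's vertical pivot, at the middle of the arm's thickness, 67 mm above the bench; axes as the fixture's
- clamp_arm (a joint): angle of the clamp arm about its pivot, rad: 0 = open, along the fixture's +x (away from the robot); grows clockwise from above; starts at 0.05 to 0.4; 1.571 = at its stop over the work, along the fixture's -y. Stiff pivot: 0.5 N m moves it, it stays where left. Steel arm 26 mm wide, 58 to 76 mm above the bench, 105 mm from pivot to screw, round ends of 20 mm (pivot) and 18 mm (screw) radius
- screw: the upright clamp screw with its T-handle, in the free end of the clamp arm; it carries a round foot, 28 mm across and 7 mm high, straight down onto the plate's top. Origin on the screw's axis, at bench level when t_handle reads 0; axes as the arm's (x from pivot to screw)
- t_handle (a joint): T-handle angle, rad, grows clockwise from above and drives the screw down 0.95 mm per rad; starts at 0 to 1.4. At 0 the foot is 44 mm above the bench; it meets the plate (top at 40 mm) at about 4.2. Before, it turns freely (0.06 N m); beyond, the torque rises 0.3 to 0.6 N m per rad (7 to 13 N at the bar's end; felt while turning, fades at rest), the force on the plate 70 N per rad. Stays where left
- t_bar (a point): centre of the T-handle's cross-bar, on the screw's axis, 120 mm above the bench less 0.95 mm per rad. The bar is round, 10 mm thick, 94 mm long along this point's y axis, with 14 mm balls at its ends; below its middle a neck 10 mm thick, 24 mm long, then the 16 mm screw. At t_handle 0 the bar lies across the arm; any handle angle turns it by that much clockwise
- spare_flange: bystander: a finished round aluminium flange, 80 mm across, 18 mm high, on the bench
- caliper: bystander: a closed digital caliper, 235 mm long, lying on the bench
- hex_key: bystander: an L-shaped hex key 105 mm long, 8 mm thick, lying near the left edge of the fixture's base, in front of the pivot post
- toe_clamp: bystander: a small dark steel toe clamp 20 x 36 x 20 mm lying on the far right corner of the fixture's base
- deburrer: bystander: a black-handled deburring tool, 180 mm long, lying on the bench
- screw_bin: bystander: an open blue bin of cap screws, 130 x 100 x 50 mm, on the bench
- wipes_tub: bystander: a purple tub with a black lid, 96 mm across, 160 mm high, on the bench
Things that resemble listed ones, but are neither listed nor needed, are in the scene too. What is shaped like the plate but blue is not meant.

How it is judged:
By the outcome, as a careful person would: the job done as asked, in the order asked, and still so for the second after the job is handed in, with the robot touching nothing.
It also fails if it takes over 72 s, if anything falls off the work surface, if the arm or the gripper's body presses on something with over 40 N, if the wrist force passes 120 N, or if a joint passes its speed limit or range.

ROBOT

A 6-joint arm with a two-finger parallel gripper is mounted at the origin on the work surface. World frame = base frame: x ahead of the robot, y to its left, z up, the work surface at z = 0. Lengths are in m, angles in degrees, forces in N, time in s.
With the tool pointing down it reaches from about 0.35 to 0.725 m from the base axis. Payload 4.3 kg.
Tool frame: the origin (TCP) lies midway between the tips of the shut fingers; the grasp point (between the pads) lies 19 mm behind it; z points along the fingers, y is the line along which they close (so a half turn about z gives the same grasp; the last joint's range is limited). The gripper opens to 85 mm and grips with 20 to 120 N. Pads are 22 mm wide; open, the fingers measure 114 mm over their backs; the gripper's body (76 mm by 85 mm) begins 54 mm behind the grasp point. The pads swing forward as they close: fully open they stand 13 mm farther back than shut.
Start: joints at [-76.679, 21.618, 4.641, 73.018, 0, 83.68], TCP at [0.193, -0.542, 0.231] pointing down, gripper open.
Joint ranges: [-156.06, 156.06], [-48.1, 94.91], [-58.44, 69.94], [-101.28, 121.22], [-78.64, 73.56], [-180, 180]. Speed limits (degrees/s): [147.25, 147.25, 180, 180, 180, 180].

INTERFACE

Orientations are given as a 3x3 rotation matrix whose columns are the frame's x, y, z axes.
In Python, from plant import manip, cams gives the robot as it stands. The module is installed in compiled form; this text tells all that it offers.
- The arm moves only by the shell command python3 -m jog 'ROWS' [FORCE]. ROWS is JSON, a list of rows, each a list of 3 entries, a list of its own where there are three numbers: the closure in counts, from 0 (fully open) to 255 (shut), then the shift along the tool's x, y, z in mm, then the turn, a rotation vector about the tool's x, y, z in rad. A call has 1 to 10 rows; each row shifts and turns the commanded pose from where the row before left it, along the tool's axes as they then stand; what a row does not reach is not made up. A row lasts 1/12 s, in which the tool goes at most 41.7 mm and 7.16 degrees, less where a joint would pass 70% of its speed; a pose out of reach is approached as far as the arm can. A call with a gripper value outside its range is refused whole. The fingers move at their own pace and stop on an object; FORCE is the grip in N (left out, the last holds). Time passes only in rows, so rows that do not move let the fingers close. It gives the time, the measured TCP pose, the force, the opening and the grip force at its end, in the units of the state.
- manip.read_state(): the state, without advancing time (a new reading comes with each control period).
- cams.camera(name): name is "scene" or "top" or "wrist"; returns a dict with "image" (400x640x3 uint8, blue, green, red), "fx", "fy", "cx", "cy" (pixels), "camera_from_world" (4x4, takes a point from world to camera coordinates); the wrist camera has in their place "hand_eye" (4x4, takes a point from camera to tool coordinates, whose origin is the TCP and whose axes are the flange's). Camera axes: x right, y up, looking along -z (the intrinsics and any distortion apply to the point x, -y, -z); pixel columns grow to the right and rows downward; lengths in m; the calibration is good to about 2 mm. A picture is of the moment at which its call begins: read the wrist's pose just before it. There is no depth.
- manip.finish_job(): hands the job in; it is judged then, once.
Trained networks look in the newest picture that a camera, given by its name, has taken for a name from the list of things; names that differ only in an ending like _2 or _b are one class to them, and where a whole thing is asked for, a point or a joint stands for the part that bears it (a point fixed in the world has none). Each returns a list of dicts, best first, with "score" (0 to 1); they miss things now and then, are a little off and sometimes report something else, mostly with a low value. They report only what shows in the picture. A call takes as long as a camera call. They do not tell look-alikes from the thing itself.
- cams.boxes_of(camera, label): "xy" ([column, row] in pixels, amid what is visible of it).
- cams.silhouettes(camera, label): "mask" (400x640 bool, what is visible of it) and "xy" ([column, row] in pixels, amid what is visible of it).
- cams.place_of(camera, label): "xy" ([column, row] in pixels: a listed point, or the origin of a listed thing).
The state is a dict: "clock": time; "joint_positions": joint angles; "joint_velocities": joint speeds; "joint_torque": joint torques, N m; "ee_pos": TCP position; "ee_rot": TCP orientation; "force": force on the tool from outside, world axes, zero at the start; "torque": the same for the moment, N m; "gripper_width": finger opening in m; "finger_force": force on a finger pad.
Only numpy, scipy, OpenCV 4.12 (cv2) and the standard library are available. Lean on these libraries where they do the work, as an engineer would, in place of code of your own. Each camera call takes 0.05 s, during which the arm holds its last target. There are 200 camera calls.

## Working session

There is one attempt and no reset: what is moved stays moved. The work goes in short steps, Python scripts to look and compute and a shell command to move; the robot and the scene stay as the last step left them, time stands still between calls to the robot, and variables do not carry over. Pictures are saved under pics/ and viewed, at most 10 in all, crops included, and the job is handed in when it is done.

```bash
mkdir -p pics
cat > h.py <<'E'
import numpy as np, cv2
from plant import manip, cams
def snap(n):
    s=manip.read_state(); c=cams.camera(n)
    if n=='wrist':
        T=np.eye(4);T[:3,:3]=s['ee_rot'];T[:3,3]=s['ee_pos']
        c['wfc']=T@np.array(c['hand_eye'])
    else: c['wfc']=np.linalg.inv(np.array(c['camera_from_world']))
    return c
def ray(c,uv):
    d=np.array([(uv[0]-c['cx'])/c['fx'],-(uv[1]-c['cy'])/c['fy'],-1.])
    return c['wfc'][:3,3],c['wfc'][:3,:3]@d
def atz(c,uv,z):
    o,d=ray(c,uv);return o+d*(z-o[2])/d[2]
def tri(*cu):
    A=0;b=0
    for c,uv in cu:
        o,d=ray(c,uv);d=d/np.linalg.norm(d);P=np.eye(3)-np.outer(d,d);A=A+P;b=b+P@o
    return np.linalg.solve(A,b)
def proj(c,p):
    q=np.linalg.inv(c['wfc'])@np.append(p,1);return np.array([c['cx']+c['fx']*q[0]/-q[2],c['cy']-c['fy']*q[1]/-q[2]])
E
cat > a.py <<'E'
from h import *
np.set_printoptions(precision=4,suppress=True)
s=manip.read_state();print(s['clock'],s['ee_pos'],s['ee_rot'],s['force'],s['gripper_width'])
C={}
for n in('scene','top'):
    c=C[n]=snap(n);cv2.imwrite(f'pics/{n}0.png',c['image']);print(n,[k for k in c if k!='image'],c['wfc'][:3,3])
P={}
for l in ['fixture','nest','rail','stop','plate','pivot','screw','t_bar','hex_key','toe_clamp']:
    r={n:cams.place_of(n,l) for n in C}
    print(l,{n:[(np.round(x['xy'],1),round(x['score'],2)) for x in v[:3]] for n,v in r.items()})
    if r['scene'] and r['top']: print('   tri',tri(*[(C[n],r[n][0]['xy']) for n in C]))
E
python3 a.py
```

```text
0.0 [ 0.1931 -0.5409  0.2304] [[ 0.9418  0.3361 -0.0005]
 [ 0.3361 -0.9418  0.002 ]
 [ 0.0002 -0.002  -1.    ]] [-0.0664 -0.5293  0.0122] 0.08535119014247786
scene ['fx', 'fy', 'cx', 'cy', 'camera_from_world', 'wfc'] [0.9436 0.6374 0.9971]
top ['fx', 'fy', 'cx', 'cy', 'camera_from_world', 'wfc'] [0.3583 0.0029 1.1065]
fixture {'scene': [(array([294.2, 240.7]), 0.67), (array([296. , 240.7]), 0.51)], 'top': [(array([454.6, 133.7]), 0.7), (array([319.2, 183.3]), 0.69)]}
   tri [ 0.5653 -0.1911  0.0362]
nest {'scene': [(array([295.7, 240.3]), 0.78)], 'top': [(array([324.6, 182.2]), 0.79), (array([360.3, 159.3]), 0.28)]}
   tri [ 0.5103 -0.0024 -0.009 ]
rail {'scene': [(array([305.1, 240.6]), 0.6)], 'top': [(array([306.9, 179. ]), 0.96)]}
   tri [0.5131 0.0487 0.0434]
stop {'scene': [(array([278.3, 241.2]), 0.68)], 'top': [(array([325.8, 165.5]), 0.84), (array([322.6, 181.9]), 0.39)]}
   tri [ 0.5594 -0.008   0.0216]
plate {'scene': [(array([470.1, 264.4]), 0.86), (array([303.7, 158.7]), 0.63), (array([299.1, 225.1]), 0.6)], 'top': [(array([196.9, 285.5]), 0.97), (array([406.5, 258.8]), 0.86), (array([329.4, 189.3]), 0.61)]}
   tri [0.201  0.3695 0.003 ]
pivot {'scene': [(array([311. , 257.8]), 0.94), (array([264.1, 253.7]), 0.53)], 'top': [(array([287.5, 163.3]), 0.95)]}
   tri [0.5498 0.1089 0.064 ]
screw {'scene': [(array([268.5, 284.6]), 0.55), (array([304.7, 240.4]), 0.34)], 'top': [(array([302.6, 134.5]), 0.65), (array([322.5, 182.8]), 0.61)]}
   tri [ 0.6558  0.068  -0.0057]
t_bar {'scene': [(array([265.1, 255.1]), 0.61)], 'top': [(array([298. , 124.1]), 0.69)]}
   tri [0.6512 0.0719 0.1254]
hex_key {'scene': [(array([345.3, 249.7]), 0.49)], 'top': [(array([281.7, 205.2]), 0.56), (array([324.3, 160.1]), 0.34)]}
   tri [0.4369 0.1248 0.0161]
toe_clamp {'scene': [(array([254.9, 220.8]), 0.5), (array([297.9, 239.9]), 0.44)], 'top': [(array([360.6, 156.9]), 0.63)]}
   tri [ 0.5778 -0.1056  0.0345]
```

```bash
python3 -c "
import cv2
a=cv2.imread('pics/top0.png')[90:260,230:420];b=cv2.imread('pics/scene0.png')[170:330,200:400]
cv2.imwrite('pics/t1.png',cv2.resize(a,None,fx=3.5,fy=3.5,interpolation=2));cv2.imwrite('pics/s1.png',cv2.resize(b,None,fx=3.5,fy=3.5,interpolation=2))"
```

```text
(no output)
```

View pics/t1.png

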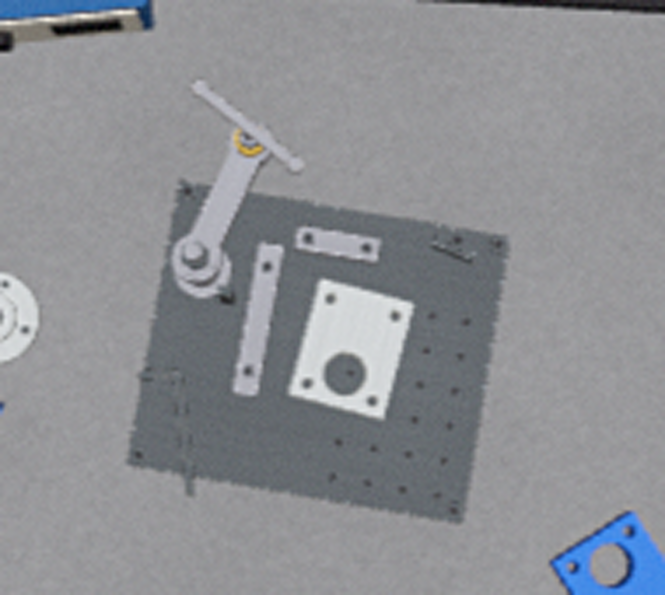

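View pics/s1.png

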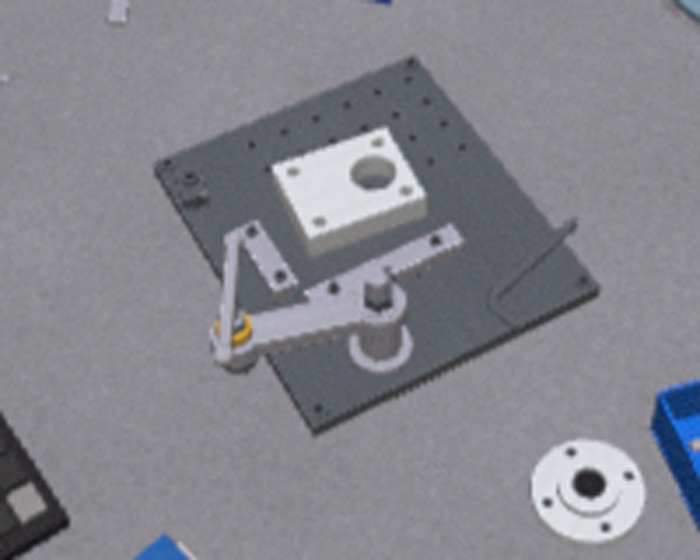

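The top view shows the real aluminium plate on the base, bore towards the robot. The clamp arm is open towards the upper right and its T-bar lies about across it. In the full picture the pivot is at about (287,163) and the bar centre at about (301,131). I'll bring the wrist camera over the fixture.

```bash
python3 -m jog '[[0,[28,-28,-9],[0,0,0]],[0,[28,-28,-9],[0,0,0]],[0,[28,-28,-9],[0,0,0]],[0,[28,-28,-9],[0,0,0]],[0,[28,-28,-9],[0,0,0]],[0,[28,-28,-9],[0,0,0]],[0,[28,-28,-9],[0,0,0]],[0,[28,-28,-9],[0,0,0]],[0,[28,-28,-9],[0,0,0]],[0,[28,-28,-9],[0,0,0]]]'
python3 -m jog '[[0,[28,-28,0],[0,0,0]],[0,[28,-28,0],[0,0,0]],[0,[28,-28,0],[0,0,0]],[0,[28,-28,0],[0,0,0]],[0,[0,0,0],[0,0,0.12]],[0,[0,0,0],[0,0,0.12]],[0,[0,0,0],[0,0,0.12]],[0,[0,0,0],[0,0,0.12]],[0,[0,0,0],[0,0,0.04]],[0,[0,0,0],[0,0,0]]]'
cat > b.py <<'E'
from h import *
import sys
np.set_printoptions(precision=4,suppress=True)
tag=sys.argv[1]
c=snap('wrist');s=manip.read_state();print(s['clock'],s['ee_pos'],s['ee_rot'],s['joint_positions'],'\n',c['hand_eye'])
cv2.imwrite(f'pics/w{tag}.png',c['image']);d={k:np.array(v) for k,v in c.items()};np.savez(f'w{tag}.npz',**d)
H=dict(nest=.015,rail=.031,stop=.031,plate=.015,pivot=.067,t_bar=.12,screw=0)
for l in H:
    r=cams.place_of('wrist',l);print(l,[(np.round(x['xy'],1),round(x['score'],2),atz(c,x['xy'],H[l])) for x in r[:2]])
E
python3 b.py 1
```

```text
clock: 1.93
ee_pos: [0.3632, -0.1819, 0.322]
ee_rot: [[0.942, 0.336, 0.001], [0.336, -0.942, -0.001], [0.001, 0.001, -1.0]]
force: [0.3, 0.4, -0.5]
gripper_width: 0.0855
finger_force: 0.0
clock: 2.77
ee_pos: [0.4307, -0.0405, 0.3214]
ee_rot: [[0.984, -0.177, 0.0], [-0.177, -0.984, -0.0], [0.0, 0.0, -1.0]]
force: [-0.6, 1.1, -0.6]
gripper_width: 0.0854
finger_force: 0.0
2.8167 [ 0.4307 -0.0406  0.3214] [[ 0.9846 -0.1751  0.0002]
 [-0.1751 -0.9846 -0.0001]
 [ 0.0002  0.0001 -1.    ]] [-13.7906   4.3474  -4.3313  81.3078  -0.0041 176.2935] 
 [[ 0.0003  0.9467  0.322   0.0819]
 [ 1.     -0.0005  0.0004  0.0004]
 [ 0.0006  0.322  -0.9467 -0.1425]
 [ 0.      0.      0.      1.    ]]
nest [(array([273.2, 107.3]), 0.84, array([0.5128, 0.015 , 0.015 ]))]
rail [(array([243.9, 115.2]), 0.81, array([0.5096, 0.0568, 0.031 ])), (array([273.8, 105.5]), 0.36, array([0.515 , 0.0111, 0.031 ]))]
stop [(array([272.7,  66.3]), 0.92, array([0.5655, 0.0009, 0.031 ]))]
plate [(array([452.2, 214.6]), 0.7, array([ 0.2915, -0.2426,  0.015 ])), (array([299.1, 125. ]), 0.61, array([ 0.4808, -0.0179,  0.015 ]))]
pivot [(array([189.9,  92. ]), 0.78, array([0.5502, 0.109 , 0.067 ]))]
t_bar []
screw [(array([214.9,  16.3]), 0.51, array([ 0.6463,  0.0702, -0.    ]))]
```

```bash
python3 -m jog '[[255,[35,-14,0],[0,0,0]],[255,[35,-14,0],[0,0,0]],[255,[35,-14,0],[0,0,0]],[255,[0,0,0],[0,0,0]]]' | head -2
python3 b.py 2
python3 - <<'E'
from h import *
import cv2
cv2.imwrite('pics/w2b.png',cv2.resize(cv2.imread('pics/w2.png'),(800,500),interpolation=2))
a={k:v for k,v in np.load('w1.npz').items()};b={k:v for k,v in np.load('w2.npz').items()}
E
```

```text
clock: 3.5
ee_pos: [0.5452, -0.025, 0.318]
3.55 [ 0.5425 -0.0251  0.3189] [[ 0.9864 -0.1645 -0.0016]
 [-0.1645 -0.9864  0.0063]
 [-0.0026 -0.006  -1.    ]] [ -9.5363  17.7086  11.9224  84.3648   0.342  179.9325] 
 [[ 0.0003  0.9467  0.322   0.0819]
 [ 1.     -0.0005  0.0004  0.0004]
 [ 0.0006  0.322  -0.9467 -0.1425]
 [ 0.      0.      0.      1.    ]]
nest [(array([303.1, 179.4]), 0.79, array([0.5107, 0.0095, 0.015 ]))]
rail [(array([273.6, 189. ]), 0.6, array([0.507 , 0.0562, 0.031 ]))]
stop [(array([306.3, 143. ]), 0.96, array([ 0.569 , -0.0071,  0.031 ])), (array([566.8,  29.5]), 0.53, array([ 0.6588, -0.3703,  0.031 ]))]
plate [(array([324.5, 195.9]), 0.73, array([ 0.4775, -0.02  ,  0.015 ])), (array([463.8, 273.7]), 0.62, array([ 0.2918, -0.2433,  0.015 ]))]
pivot [(array([226.2, 169.7]), 0.8, array([0.5554, 0.1078, 0.067 ])), (array([242.3, 227.4]), 0.38, array([0.4654, 0.1076, 0.067 ]))]
t_bar [(array([223.5,  92.8]), 0.89, array([0.6506, 0.0675, 0.12  ]))]
screw [(array([248.7,  94.5]), 0.74, array([0.6507, 0.0682, 0.    ]))]
```

View pics/w2b.png

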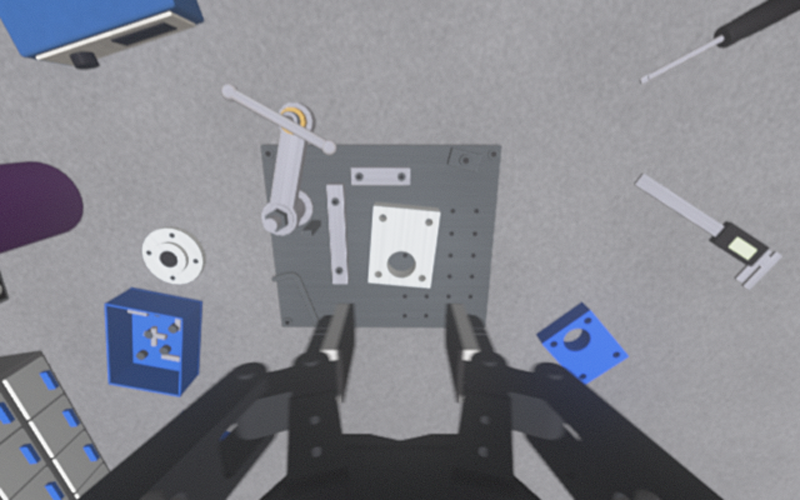

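The picture shows the plate's top face with corners at about (374,206), (440,209), (432,288) and (369,283), all on the enlarged picture. The stop is at (380,177), the rail at (337,234), the pivot at (280,217), and the T-bar ends are at (228,91) and (330,148). Next I fit the fixture pose to these.

```bash
cat > fit.py <<'E'
from h import *
from scipy.optimize import least_squares
np.set_printoptions(precision=4,suppress=True)
w1,w2=[dict(np.load(f'w{i}.npz')) for i in(1,2)]
t=snap('top');s=snap('scene')
S=lambda x,y:np.array([x,y])/1.25
T=lambda x,y:np.array([x,y])/3.5+[230,90]
Q=lambda x,y:np.array([x,y])/3.5+[200,170]
ob=[(w2,S(262,146),(95,140,15)),(w2,S(501,146),(95,-150,15)),(w2,S(282,327),(-155,140,15)),
(t,T(130,462),(-155,140,15)),(t,T(183,182),(95,140,15)),(t,T(508,240),(95,-150,15)),(t,T(462,520),(-155,-150,15)),
(s,Q(315,430),(95,140,15)),(s,Q(155,165),(95,-150,15)),(s,Q(598,290),(-155,140,15)),(s,Q(413,58),(-155,-150,15)),
(w1,(189.9,92),(20,105,67)),(w2,(226.2,169.7),(20,105,67)),(t,(287.5,163.3),(20,105,67)),(s,(311,257.8),(20,105,67))]
nb=[(w1,(273.2,107.3),(0,0,15)),(w2,(303.1,179.4),(0,0,15)),(t,(324.6,182.2),(0,0,15)),(s,(295.7,240.3),(0,0,15)),
(w1,(243.9,115.2),(-15,40,31)),(w2,(273.6,189),(-15,40,31)),(w2,S(346,234),(-15,40,31)),(t,(306.9,179),(-15,40,31)),(s,(305.1,240.6),(-15,40,31)),
(w1,(272.7,66.3),(50,-5,31)),(w2,(306.3,143),(50,-5,31)),(w2,S(380.5,184.5),(50,-5,31)),(t,(325.8,165.5),(50,-5,31)),(s,(278.3,241.2),(50,-5,31))]
def W(p,q):
    c,n=np.cos(p[2]),np.sin(p[2]);return np.array([p[0]+c*q[0]-n*q[1],p[1]+n*q[0]+c*q[1],q[2]])
def res(p):
    r=[proj(c,W(p,np.array(q)/1e3))-u for c,u,q in ob]
    r+=[proj(c,W(p,np.array(q)/1e3+[p[3],p[4],0]))-u for c,u,q in nb]
    return np.concatenate(r)
f=least_squares(res,[.5,0,-.18,0,0],loss='soft_l1');p=f.x
print('fix',p[:2],np.degrees(p[2]),'nest',p[3:]*1e3,'nest world',W(p,[p[3],p[4],.015]));print(np.round(res(p).reshape(-1,2),1).tolist())
np.save('fix.npy',p)
def F(w):
    d=np.array(w[:2])-p[:2];c,n=np.cos(p[2]),np.sin(p[2]);return np.array([c*d[0]+n*d[1],-n*d[0]+c*d[1]])*1e3
print('plate corners rel nest',[F(atz(w2,S(*u),.04))-p[3:]*1e3 for u in[(374,206),(440,209),(432,288),(369,283)]])
print('  top',[F(atz(t,T(*u),.04))-p[3:]*1e3 for u in[(320,279),(413,302),(384,419),(288,396)]])
print('bar ends',[F(tri((w2,S(*a)),(t,T(*b)),(s,Q(*c)))) for a,b,c in[((228,91),(199,88),(223,355)),((330,148),(299,165),(236,236))]], [tri((w2,S(*a)),(t,T(*b)),(s,Q(*c))) for a,b,c in[((228,91),(199,88),(223,355)),((330,148),(299,165),(236,236))]])
print('pivot',W(p,[.02,.105,.067]))
E
python3 fit.py
```

```text
fix [0.5137 0.0091] -9.633485043723809 nest [2.0988 1.2577] nest world [0.516 0.01  0.015]
[[-1.0, -1.2], [1.8, -0.4], [0.0, -0.1], [-2.0, 0.8], [-1.6, -0.7], [0.3, -0.8], [-0.4, 1.5], [-0.5, -1.5], [-0.6, -1.5], [0.8, -1.8], [0.5, -1.8], [-0.4, -0.6], [-0.1, 3.2], [-1.7, 0.9], [-2.7, -0.6], [2.8, -2.8], [-0.9, -3.1], [-4.1, -3.0], [0.7, -1.5], [3.6, 0.6], [2.5, -1.0], [-0.7, 0.8], [-0.7, 2.1], [2.8, 2.6], [3.2, 0.3], [-2.0, 3.5], [-0.1, -1.1], [-0.7, -3.2], [0.6, 0.1]]
plate corners rel nest [array([24.164 ,  2.4727]), array([ 20.9486, -76.2726]), array([-82.8048, -70.1517]), array([-76.3391,  10.814 ])]
  top [array([24.6724,  1.4356]), array([ 19.1271, -78.5336]), array([-81.6495, -71.495 ]), array([-76.7956,  10.358 ])]
bar ends [array([146.0446, 121.6566]), array([97.6314, 34.7425])] [array([0.678 , 0.1046, 0.1205]), array([0.6157, 0.027 , 0.1211])]
pivot [0.551  0.1093 0.067 ]
```

```bash
cat > go.py <<'E'
# go.py x y z(mm, rel nest / bench) yaw_deg(rel fixture): prints state and tool-axis deltas
from h import *
import sys
np.set_printoptions(precision=2,suppress=True)
p=np.load('fix.npy');s=manip.read_state();R=np.array(s['ee_rot']);c,n=np.cos(p[2]),np.sin(p[2]);M=np.array([[c,-n],[n,c]])
N=p[:2]+M@p[3:5]
q=M.T@(np.array(s['ee_pos'][:2])-N)*1e3
yaw=np.degrees(np.arctan2(R[1,0],R[0,0])-p[2]);f=np.array(s['force']);f[:2]=M.T@f[:2]
print('t %.2f'%s['clock'],'pos',q,'z %.1f'%(s['ee_pos'][2]*1e3),'yaw %.2f'%yaw,'F',f,'Tz %.2f'%s['torque'][2],'w %.1f'%(s['gripper_width']*1e3),'j',np.array(s['joint_positions']))
a=[float(v) for v in sys.argv[1:]]
if a:
    dw=np.append(N+M@np.array(a[:2])/1e3,a[2]/1e3)-s['ee_pos'];print('now-axes delta',R.T@dw*1e3)
    if len(a)>3:
        dy=(a[3]-yaw+180)%360-180;y=np.radians(a[3])+p[2];Rn=np.array([[np.cos(y),np.sin(y),0],[np.sin(y),-np.cos(y),0],[0,0,-1]])
        print('turn z %.4f'%-np.radians(dy),'after-turn delta',Rn.T@dw*1e3)
E
python3 -m jog '[[105,[0,0,12],[0,0,-0.12]],[105,[0,0,12],[0,0,-0.12]],[105,[0,0,12],[0,0,-0.12]],[105,[0,0,12],[0,0,-0.12]],[105,[0,0,12],[0,0,-0.12]],[105,[0,0,12],[0,0,-0.12]],[105,[0,0,12],[0,0,-0.12]],[105,[0,0,12],[0,0,-0.12]],[105,[0,0,0],[0,0,-0.12]],[105,[0,0,0],[0,0,-0.12]]]' >/dev/null
python3 -m jog '[[105,[0,0,0],[0,0,-0.12]],[105,[0,0,0],[0,0,-0.12]],[105,[0,0,0],[0,0,-0.12]],[105,[0,0,0],[0,0,0]],[105,[0,0,0],[0,0,0]]]' >/dev/null
python3 go.py -29 -105 22 90
```

```text
t 5.25 pos [ 29.62 -29.98] z 225.6 yaw 89.32 F [ 0.23  0.51 -0.7 ] Tz 0.00 w 50.4 j [-9.52 17.62 -1.92 70.42  0.34 90.79]
now-axes delta [-76.93 -57.8  203.13]
turn z -0.0119 after-turn delta [-75.02 -58.62 203.61]
```

```bash
python3 -m jog '[[105,[-25,-19.5,0],[0,0,-0.012]],[105,[-25,-19.5,20],[0,0,0]],[105,[-25,-19.5,25],[0,0,0]],[105,[0,0,35],[0,0,0]],[105,[0,0,35],[0,0,0]],[105,[0,0,35],[0,0,0]],[105,[0,0,30],[0,0,0]],[105,[0,0,20],[0,0,0]],[105,[0,0,0],[0,0,0]]]' >/dev/null
python3 go.py -29 -50 22 90
```

```text
t 6.00 pos [ -32.84 -103.17] z 21.1 yaw 90.02 F [-0.48  0.19 -0.96] Tz 0.01 w 50.5 j [-18.37  20.91 -30.57  39.02   0.34  81.24]
now-axes delta [53.17  3.86 -0.52]
turn z 0.0004 after-turn delta [53.17  3.84 -0.87]
```

```bash
python3 -m jog '[[105,[6,0.5,0],[0,0,0]],[105,[6,0.5,0],[0,0,0]],[105,[6,0.5,0],[0,0,0]],[105,[6,0.5,0],[0,0,0]],[105,[6,0.5,0],[0,0,0]],[105,[6,0.5,0],[0,0,0]],[105,[5,0.5,0],[0,0,0]],[105,[3,0,0],[0,0,0]],[105,[1,0,0],[0,0,0]],[105,[0,0,0],[0,0,0]]]' >/dev/null
python3 go.py -29 -50 22 90
python3 -m jog '[[105,[2,0,0],[0,0,0]],[105,[2,0,0],[0,0,0]]]' >/dev/null
python3 go.py
```

```text
t 6.83 pos [-23.88 -59.14] z 26.4 yaw 90.20 F [ 0.63 -4.21  3.94] Tz -0.00 w 50.5 j [-12.88  20.99 -29.41  39.43   0.19  86.56]
now-axes delta [ 9.14 -5.1   4.46]
turn z 0.0035 after-turn delta [ 9.14 -5.12  4.45]
t 7.00 pos [-23.97 -55.63] z 26.5 yaw 90.15 F [ 0.57 -6.04  3.5 ] Tz 0.01 w 50.1 j [-12.43  21.02 -29.37  39.46   0.15  87.05]
```

```bash
python3 -m jog '[[105,[2,0,0],[0,0,0]],[105,[1,0,0],[0,0,0]],[105,[0,0,0],[0,0,0]],[105,[0,0,0],[0,0,0]]]' 
python3 go.py -24 -50 22 90
```

```text
clock: 7.33
ee_pos: [0.4835, -0.0375, 0.0264]
ee_rot: [[0.164, 0.986, 0.003], [0.986, -0.164, 0.003], [0.003, 0.003, -1.0]]
force: [-0.6, -5.2, 3.7]
gripper_width: 0.0502
finger_force: 2.5
t 7.33 pos [-24.07 -52.32] z 26.4 yaw 90.17 F [ 0.23 -5.25  3.71] Tz -0.02 w 50.2 j [-12.07  21.04 -29.34  39.47   0.19  87.4 ]
now-axes delta [2.31 0.07 4.43]
turn z 0.0030 after-turn delta [2.32 0.07 4.42]
```

```bash
for i in 1 2; do python3 -m jog '[[105,[1.5,0,0.5],[0,0,0]],[105,[0,0,0],[0,0,0]]]' >/dev/null; python3 go.py; done
```

```text
t 7.50 pos [-24.07 -50.93] z 25.9 yaw 90.17 F [-0.05 -4.92  4.13] Tz -0.01 w 50.1 j [-11.89  21.09 -29.36  39.4    0.17  87.58]
t 7.67 pos [-24.06 -50.13] z 25.5 yaw 90.15 F [ 0.28 -8.43  4.51] Tz 0.02 w 50.3 j [-11.72  21.14 -29.36  39.35   0.07  87.76]
```

```bash
for i in 1 2; do python3 -m jog '[[105,[1.5,0,0],[0,0,0]],[105,[0,0,0],[0,0,0]]]' >/dev/null; python3 go.py; done
```

```text
t 7.83 pos [-24.06 -50.1 ] z 25.6 yaw 90.11 F [ -1.06 -11.81   4.55] Tz 0.04 w 50.1 j [-11.59  21.15 -29.34  39.36  -0.14  87.93]
t 8.00 pos [-24.12 -50.06] z 25.6 yaw 90.08 F [  0.22 -16.77   5.41] Tz 0.11 w 50.4 j [-11.45  21.15 -29.32  39.38  -0.34  88.1 ]
```

```bash
python3 -m jog '[[105,[-10,0,0],[0,0,0]],[105,[-15,0,0],[0,0,0]],[135,[-5,-25,-30],[0,0,0]],[135,[0,-30,-30],[0,0,-0.1]],[135,[0,-30,0],[0,0,-0.12]],[135,[0,0,0],[0,0,-0.12]],[135,[0,0,0],[0,0,-0.12]],[135,[0,0,0],[0,0,-0.12]],[135,[0,0,0],[0,0,-0.12]],[135,[0,0,0],[0,0,-0.12]]]' >/dev/null
python3 -m jog '[[135,[0,0,0],[0,0,-0.12]],[135,[0,0,0],[0,0,-0.12]],[135,[0,0,0],[0,0,-0.12]],[135,[0,0,0],[0,0,-0.12]],[135,[0,0,0],[0,0,-0.12]],[135,[0,0,0],[0,0,-0.12]],[135,[0,0,0],[0,0,-0.03]],[135,[0,0,0],[0,0,0]],[135,[0,0,0],[0,0,0]]]' >/dev/null
python3 go.py -105 0 22 180
python3 - <<'E'
from h import *
c=snap('top');cv2.imwrite('pics/t2.png',cv2.resize(c['image'][90:260,230:420],None,fx=3.5,fy=3.5,interpolation=2))
E
```

```text
t 9.58 pos [-109.73  -78.67] z 83.6 yaw 180.11 F [-0.99 -0.37  0.  ] Tz 0.02 w 40.2 j [-16.58   8.08 -36.98  44.98   0.4   -7.06]
now-axes delta [-4.88 78.22 62.19]
turn z 0.0019 after-turn delta [-4.73 78.67 61.64]
```

View pics/t2.png

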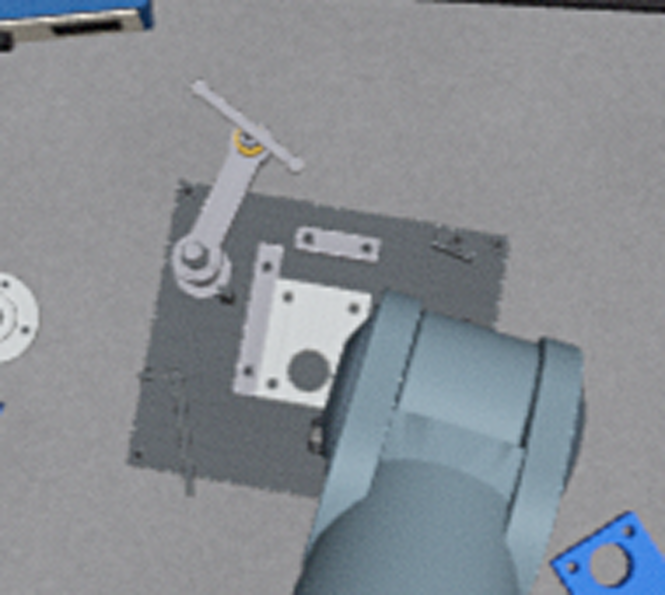

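The plate now lies along the rail, with its left edge at about x 278. Next is the push to the stop from the -x face.

```bash
python3 -m jog '[[135,[0,26,0],[0,0,0]],[135,[0,26,0],[0,0,0]],[135,[0,26,10],[0,0,0]],[135,[0,0,25],[0,0,0]],[135,[0,0,20],[0,0,0]],[135,[0,0,4],[0,0,0]],[135,[-3,0,0],[0,0,0]],[135,[-6,0,0],[0,0,0]],[135,[-6,0,0],[0,0,0]],[135,[-6,0,0],[0,0,0]]]' >/dev/null
python3 go.py -61 0 22 180
```

```text
t 10.47 pos [-87.66  -1.02] z 26.0 yaw 180.10 F [-6.51  0.41  4.66] Tz 0.06 w 40.3 j [ -5.57  15.9  -37.33  36.7    0.36   3.97]
now-axes delta [-26.65   0.95   4.01]
turn z 0.0017 after-turn delta [-26.66   1.02   3.98]
```

```bash
python3 -m jog '[[135,[-5,0,0.3],[0,0,0]],[135,[-5,0,0.3],[0,0,0]],[135,[-5,0,0.3],[0,0,0]],[135,[-4,0,0],[0,0,0]],[135,[-2,0,0],[0,0,0]],[135,[0,0,0],[0,0,0]]]' >/dev/null
python3 go.py
for i in 1 2 3; do python3 -m jog '[[135,[-1.5,0,0],[0,0,0]],[135,[0,0,0],[0,0,0]]]' >/dev/null; python3 go.py; done
```

```text
t 10.97 pos [-67.1  -1. ] z 24.2 yaw 180.11 F [-2.47 -0.32 -1.93] Tz 0.00 w 40.2 j [ -5.74  17.99 -34.54  37.42   0.34   3.78]
t 11.13 pos [-67.04  -0.98] z 24.1 yaw 180.13 F [-4.72 -0.38  3.17] Tz -0.03 w 40.2 j [ -5.74  18.08 -34.42  37.56   0.33   3.77]
t 11.30 pos [-65.64  -0.91] z 24.0 yaw 180.14 F [-4.18 -0.7   1.58] Tz 0.01 w 40.3 j [ -5.74  18.22 -34.23  37.61   0.34   3.75]
t 11.47 pos [-64.13  -0.89] z 23.9 yaw 180.14 F [-3.37 -1.05  0.2 ] Tz -0.03 w 40.0 j [ -5.75  18.37 -34.02  37.67   0.34   3.74]
```

```bash
for i in 1 2 3 4; do python3 -m jog '[[135,[-1.5,0,0],[0,0,0]],[135,[0,0,0],[0,0,0]]]' >/dev/null; python3 go.py; done
```

```text
t 11.63 pos [-62.37  -0.87] z 23.9 yaw 180.14 F [-3.8  -0.45  0.17] Tz -0.04 w 40.2 j [ -5.77  18.51 -33.79  37.73   0.34   3.73]
t 11.80 pos [-60.66  -0.89] z 23.9 yaw 180.13 F [-5.47 -0.1   0.69] Tz -0.08 w 40.5 j [ -5.78  18.66 -33.57  37.79   0.34   3.72]
t 11.97 pos [-60.64  -0.87] z 23.8 yaw 180.14 F [-7.93 -0.81  4.98] Tz 0.02 w 40.2 j [ -5.79  18.78 -33.41  37.97   0.35   3.7 ]
t 12.13 pos [-60.67  -0.83] z 23.5 yaw 180.15 F [-10.67  -0.22   8.46] Tz -0.04 w 40.1 j [ -5.79  18.91 -33.26  38.14   0.36   3.7 ]
```

```bash
python3 -m jog '[[135,[-2,0,-0.5],[0,0,0]],[135,[0,0,0],[0,0,0]]]' >/dev/null; python3 go.py
python3 -m jog '[[135,[8,0,0],[0,0,0]],[255,[10,0,-25],[0,0,0]],[255,[0,-30,-25],[0,0,0]],[255,[0,-30,0],[0,0,0]],[255,[-30,-20,0],[0,0,0]],[255,[-30,0,0],[0,0,0]],[255,[-15,0,0],[0,0,0]],[255,[0,0,0],[0,0,0]],[255,[0,0,0],[0,0,0]]]' >/dev/null; python3 go.py -5 -72 24 180
```

```text
t 12.30 pos [-60.72  -0.85] z 23.5 yaw 180.15 F [-13.56  -0.78   9.88] Tz -0.05 w 39.8 j [ -5.8   19.05 -33.04  38.43   0.37   3.68]
t 13.05 pos [  4.01 -81.3 ] z 74.6 yaw 180.13 F [-0.36 -0.17 -0.31] Tz -0.02 w 0.1 j [-15.28  20.26 -21.86  47.71   0.34  -5.78]
now-axes delta [ 9.16  9.04 50.61]
turn z 0.0022 after-turn delta [ 9.01  9.3  50.59]
```

```bash
python3 -m jog '[[255,[0,0,30],[0,0,0]],[255,[0,0,20],[0,0,0]],[255,[0,8,0],[0,0,0]],[255,[0,7,0],[0,0,0]],[255,[0,5,0],[0,0,0]],[255,[0,3,0],[0,0,0]],[255,[0,2,0],[0,0,0]],[255,[0,0,0],[0,0,0]]]' >/dev/null; python3 go.py
for i in 1 2 3; do python3 -m jog '[[255,[0,1.5,0],[0,0,0]],[255,[0,0,0],[0,0,0]]]' >/dev/null; python3 go.py; done
```

```text
t 13.72 pos [  2.68 -55.04] z 25.3 yaw 180.20 F [0.24 0.19 0.49] Tz -0.01 w -0.4 j [-12.34  23.64 -25.35  40.91   0.34  -2.9 ]
t 13.88 pos [  2.11 -54.05] z 24.6 yaw 180.15 F [ 0.13  0.05 -0.53] Tz -0.04 w -0.1 j [-12.23  23.7  -25.37  40.9    0.35  -2.74]
t 14.05 pos [  1.92 -52.75] z 24.3 yaw 180.13 F [ 0.41 -0.16 -0.02] Tz 0.01 w 0.0 j [-12.07  23.73 -25.37  40.9    0.33  -2.57]
t 14.22 pos [  1.94 -52.65] z 24.3 yaw 180.09 F [ 0.08 -4.81  1.16] Tz 0.03 w -0.1 j [-11.94  23.75 -25.34  40.91   0.13  -2.4 ]
```

```bash
for i in 1 2; do python3 -m jog '[[255,[0,1.5,0],[0,0,0]],[255,[0,0,0],[0,0,0]]]' >/dev/null; python3 go.py; done
python3 -m jog '[[255,[0,-10,0],[0,0,0]],[255,[0,-20,-40],[0,0,0]],[255,[30,-10,-40],[0,0,0]],[255,[35,0,-40],[0,0,0]],[255,[35,10,-40],[0,0,0]],[255,[30,35,0],[0,0,0]],[255,[0,20,0],[0,0,0]],[255,[0,20,0],[0,0,0]],[255,[0,0,0],[0,0,0]],[255,[0,0,0],[0,0,0]]]' >/dev/null; python3 go.py
python3 - <<'E'
from h import *
c=snap('wrist');cv2.imwrite('pics/w3.png',cv2.resize(c['image'],(800,500),interpolation=2));np.savez('w3.npz',**{k:np.array(v) for k,v in c.items()})
E
```

```text
t 14.38 pos [  1.93 -52.56] z 24.4 yaw 180.05 F [-0.7  -7.97  0.96] Tz -0.02 w -0.0 j [-11.81  23.75 -25.32  40.92  -0.06  -2.23]
t 14.55 pos [  1.92 -52.49] z 24.4 yaw 180.00 F [ -0.83 -13.01   1.93] Tz -0.04 w -0.1 j [-11.69  23.76 -25.3   40.93  -0.24  -2.06]
t 15.38 pos [-104.53   -6.08] z 156.7 yaw 180.26 F [-0.52 -0.37  0.93] Tz 0.03 w 0.0 j [ -6.12   5.35 -27.97  56.65   0.36   3.26]
```

View pics/w3.png

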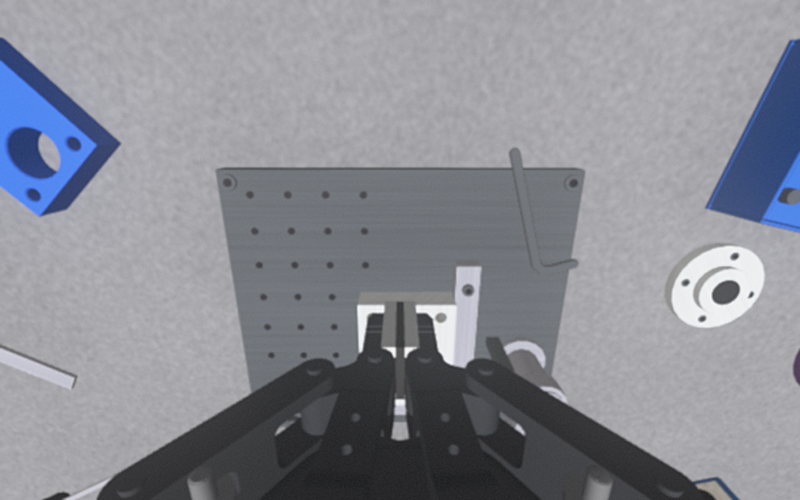

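The plate is flush against the rail in this view, with its edge at about x 456. Next, the clamp arm.

```bash
python3 -m jog '[[255,[-35,15,0],[0,0,0.12]],[255,[-35,15,0],[0,0,0.12]],[255,[-35,15,0],[0,0,0]],[255,[-35,15,0],[0,0,0]],[255,[-30,15,0],[0,0,0]],[255,[0,0,0],[0,0,0]],[255,[0,0,0],[0,0,0]],[255,[0,0,0],[0,0,0]]]' >/dev/null; python3 go.py 97 122 63 165.3
```

```text
t 16.10 pos [74.22 38.41] z 156.0 yaw 166.32 F [ 0.02 -0.08 -0.28] Tz -0.01 w 0.3 j [-2.86 25.86 -0.16 64.07  0.34 20.45]
now-axes delta [-2.7  86.14 93.44]
turn z 0.0178 after-turn delta [-0.82 86.64 93.02]
```

```bash
python3 -m jog '[[255,[0,29,0],[0,0,0.018]],[255,[-1,29,0],[0,0,0]],[255,[0,28.5,0],[0,0,0]],[255,[0,0,0],[0,0,0]],[255,[0,0,30],[0,0,0]],[255,[0,0,30],[0,0,0]],[255,[0,0,30],[0,0,0]],[255,[0,0,3],[0,0,0]],[255,[0,0,0],[0,0,0]],[255,[0,0,0],[0,0,0]]]' >/dev/null; python3 go.py 97 122 63 165.3
```

```text
t 16.93 pos [ 97.11 122.99] z 65.9 yaw 165.33 F [ 0.53 -0.06  0.32] Tz 0.03 w -0.2 j [ 4.5  34.31 -0.02 55.55  0.33 28.8 ]
now-axes delta [-0.14 -1.    2.89]
turn z 0.0005 after-turn delta [-0.14 -0.99  2.9 ]
```

```bash
python3 -m jog '[[255,[0,-7,2],[0,0,0]],[255,[0,-6,0],[0,0,0]],[255,[-2.3,-7.3,0],[0,0,0.1]],[255,[-2.3,-7.3,0],[0,0,0.1]],[255,[-2.3,-7.3,0],[0,0,0.1]],[255,[-2.3,-7.3,0],[0,0,0.1]],[255,[0,0,0],[0,0,0]]]' >/dev/null; python3 go.py
python3 - <<'E'
from h import *
for n in('top','scene'):
    c=snap(n);print(n,[(x['xy'],x['score']) for l in('t_bar','pivot') for x in cams.place_of(n,l)[:1]])
E
```

```text
t 17.52 pos [92.71 81.24] z 64.6 yaw 142.28 F [1.2  4.14 1.48] Tz 0.02 w 0.5 j [ 0.79 32.32 -3.75 53.57  0.51 48.15]
top [([310.0, 135.3], 0.53), ([228.4, 181.7], 0.41)]
scene [([262.4, 240.6], 0.61), ([310.6, 255.9], 0.93)]
```

```bash
python3 -m jog '[[255,[-2.3,-7.3,0],[0,0,0.1]],[255,[-2.3,-7.3,0],[0,0,0.1]],[255,[-2.3,-7.3,0],[0,0,0.1]],[255,[-2.3,-7.3,0],[0,0,0.1]],[255,[-2.3,-7.3,0],[0,0,0.1]],[255,[-2.3,-7.3,0],[0,0,0.1]],[255,[-2.3,-7.3,0],[0,0,0.1]],[255,[-1.2,-3.7,0],[0,0,0.05]],[255,[0,0,0],[0,0,0]]]' >/dev/null; python3 go.py
for i in 1 2 3; do python3 -m jog '[[255,[-0.6,-1.8,0],[0,0,0.025]],[255,[0,0,0],[0,0,0]]]' >/dev/null; python3 go.py;done
```

```text
t 18.57 pos [57.31 36.92] z 63.0 yaw 99.40 F [3.4  2.23 1.15] Tz -0.05 w -0.0 j [ -2.8   27.79 -11.8   50.16   0.33  87.43]
t 18.73 pos [56.36 36.18] z 62.9 yaw 98.03 F [5.2  3.5  2.18] Tz -0.06 w -0.1 j [ -2.87  27.64 -12.05  50.01   0.33  88.74]
t 18.90 pos [54.9  35.38] z 63.0 yaw 96.60 F [5.4  3.77 2.36] Tz -0.06 w -0.1 j [ -2.93  27.46 -12.34  49.87   0.32  90.11]
t 19.07 pos [53.22 34.61] z 62.9 yaw 95.17 F [4.83 3.98 1.09] Tz 0.01 w -0.0 j [ -2.98  27.28 -12.65  49.74   0.32  91.48]
```

```bash
for i in 1 2 3; do python3 -m jog '[[255,[-0.6,-1.8,0],[0,0,0.025]],[255,[0,0,0],[0,0,0]]]' >/dev/null; python3 go.py;done; for i in 1 2 3; do python3 -m jog '[[255,[0,-1.5,0],[0,0,0]],[255,[0,0,0],[0,0,0]]]' >/dev/null; python3 go.py;done
```

```text
t 19.23 pos [51.52 33.79] z 62.9 yaw 93.74 F [5.84 2.85 1.74] Tz -0.06 w 0.2 j [ -3.04  27.09 -12.97  49.62   0.32  92.86]
t 19.40 pos [49.78 33.04] z 62.9 yaw 92.31 F [5.68 3.17 1.29] Tz -0.08 w -0.1 j [ -3.09  26.91 -13.28  49.49   0.31  94.24]
t 19.57 pos [48.04 32.37] z 62.9 yaw 90.87 F [5.05 3.54 2.05] Tz -0.01 w 0.1 j [ -3.14  26.72 -13.59  49.36   0.31  95.62]
t 19.73 pos [46.71 32.15] z 62.9 yaw 90.91 F [5.8  2.38 1.62] Tz -0.09 w -0.3 j [ -3.13  26.57 -13.83  49.26   0.28  95.59]
t 19.90 pos [46.62 32.1 ] z 63.1 yaw 90.90 F [ 8.48  1.24 -1.72] Tz -0.06 w -0.0 j [ -3.12  26.44 -14.02  49.05   0.26  95.61]
t 20.07 pos [46.5 32.1] z 63.2 yaw 90.89 F [12.86  3.29 -3.83] Tz -0.06 w 0.5 j [ -3.12  26.32 -14.21  48.85   0.25  95.62]
```

```bash
python3 -m jog '[[255,[0,6,0],[0,0,0]],[255,[0,12,0],[0,0,0]],[255,[0,12,0],[0,0,0]],[180,[0,0,-35],[0,0,0]],[180,[0,0,-35],[0,0,-0.12]],[180,[0,0,-35],[0,0,-0.12]],[180,[0,0,-35],[0,0,-0.12]],[180,[0,0,0],[0,0,-0.12]],[180,[0,0,0],[0,0,-0.12]],[180,[0,0,0],[0,0,-0.12]]]' >/dev/null; python3 go.py
for i in 1 2 ; do python3 -m jog '[[180,[0,0,0],[0,0,-0.12]],[180,[0,0,0],[0,0,-0.12]],[180,[0,0,0],[0,0,-0.12]],[180,[0,0,0],[0,0,-0.12]],[180,[0,0,0],[0,0,-0.12]],[180,[0,0,0],[0,0,-0.12]],[180,[0,0,0],[0,0,-0.12]],[180,[0,0,0],[0,0,-0.12]],[180,[0,0,0],[0,0,-0.12]],[180,[0,0,0],[0,0,-0.12]]]' >/dev/null; done
python3 -m jog '[[180,[0,0,0],[0,0,-0.12]],[180,[0,0,0],[0,0,-0.12]],[180,[0,0,0],[0,0,-0.12]],[180,[0,0,0],[0,0,-0.12]],[180,[0,0,0],[0,0,-0.12]],[180,[0,0,0],[0,0,-0.12]],[180,[0,0,0],[0,0,-0.12]],[180,[0,0,0],[0,0,-0.12]],[180,[0,0,0],[0,0,0]],[180,[0,0,0],[0,0,0]]]' >/dev/null
python3 go.py 18 -1 101 -14.4
cat > c.py <<'E'
from h import *
c=snap('wrist');cv2.imwrite('pics/w4.png',cv2.resize(c['image'],(800,500),interpolation=2));np.savez('w4.npz',**{k:np.array(v) for k,v in c.items()})
C={'wrist':c,'top':snap('top'),'scene':snap('scene')}
cv2.imwrite('pics/t4.png',C['top']['image']);cv2.imwrite('pics/s4.png',C['scene']['image'])
p=np.load('fix.npy');m,n=np.cos(p[2]),np.sin(p[2]);M=np.array([[m,-n],[n,m]]);N=p[:2]+M@p[3:5]
F=lambda w:np.append(M.T@(w[:2]-N)*1e3,w[2]*1e3).round(1)
for l in('t_bar','pivot','screw'):
    r={k:cams.place_of(k,l)[:1] for k in C}
    print(l,{k:(np.round(v[0]['xy'],1),round(v[0]['score'],2)) for k,v in r.items() if v})
    g=[(C[k],v[0]['xy']) for k,v in r.items() if v]
    if len(g)>1:print(F(tri(*g)))
E
python3 c.py
```

```text
t 20.90 pos [70.09 30.8 ] z 201.9 yaw 132.49 F [ 0.83 -0.27 -1.26] Tz 0.01 w 25.0 j [-3.49 24.03  3.91 69.95  0.22 53.66]
t 23.40 pos [69.83 31.13] z 201.0 yaw -35.53 F [-0.57 -0.62 -0.37] Tz -0.04 w 24.8 j [  -3.48   24.08    3.84   69.89    0.27 -138.32]
now-axes delta [-23.03  56.47 100.01]
turn z -0.3687 after-turn delta [-42.22  44.01 100.02]
t_bar {'wrist': (array([382.9, 229.1]), 0.66), 'scene': (array([288.3, 219.3]), 0.47)}
[ 17.8   0.8 112.6]
pivot {'wrist': (array([293.8, 257.5]), 0.78), 'scene': (array([308.3, 257.3]), 0.89)}
[ 17.7 102.6  64.8]
screw {'wrist': (array([362.5, 186.4]), 0.8), 'top': (array([361.6, 158.7]), 0.48), 'scene': (array([367.4, 310.8]), 0.47)}
[  -7.5   33.4 -116.3]
```

View pics/w4.png

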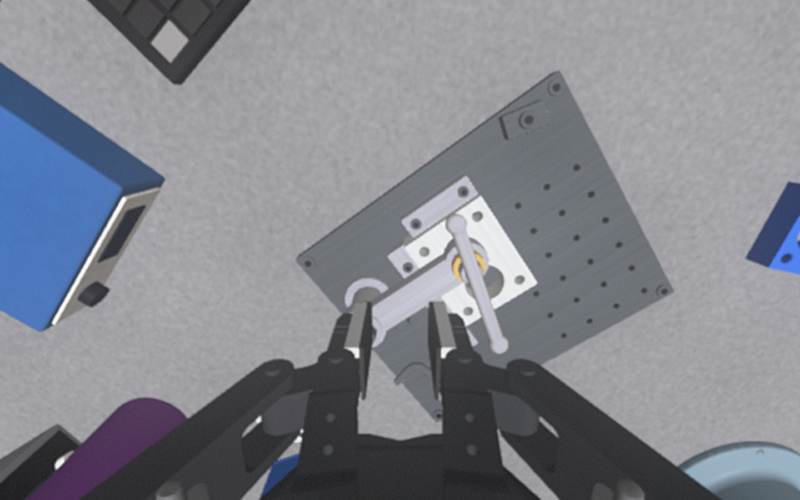

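The arm now lies over the plate. The T-bar ends are at (457,224) and (500,346), and its centre is near (479,284). The plate sits against the stop at (440,207) and the rail at (403,262).

Run:
```python
from h import *
c=dict(np.load('w4.npz'));p=np.load('fix.npy');m,n=np.cos(p[2]),np.sin(p[2]);M=np.array([[m,-n],[n,m]]);N=p[:2]+M@p[3:5]
F=lambda w:(M.T@(w[:2]-N)*1e3).round(1)
a,b=[F(atz(c,np.array(u)/1.25,.1195)) for u in((457,224),(500,346))]
print(a,b,(a+b)/2,np.hypot(*(a-b)),np.degrees(np.arctan2(*(a-b)[::-1])))
```

```text
[ 65.1 -11.8] [-30.7  12.2] [17.2  0.2] 98.76051842715286 -14.064384811200444
```

```bash
python3 -m jog '[[180,[0,0,0],[0,0,-0.12]],[180,[0,0,0],[0,0,-0.12]],[180,[0,0,0],[0,0,-0.12]],[180,[0,0,0],[0,0,-0.012]],[180,[-21,22,0],[0,0,0]],[180,[-21,21,0],[0,0,0]],[180,[0,0,0],[0,0,0]],[180,[0,0,0],[0,0,0]]]' >/dev/null; python3 go.py 17.4 0.2 103 -14.2
```

```text
t 24.67 pos [18.19 -0.21] z 201.5 yaw -14.23 F [0.43 0.02 1.56] Tz 0.04 w 25.5 j [  -6.29   17.43   -5.79   66.83    0.35 -162.42]
now-axes delta [-0.59  0.33 98.53]
turn z -0.0005 after-turn delta [-0.86 -0.21 98.53]
```

```bash
python3 -m jog '[[180,[-0.6,0,25],[0,0,0]],[180,[0,0,25],[0,0,0]],[180,[0,0,25],[0,0,0]],[180,[0,0,22],[0,0,0]],[180,[0,0,1.5],[0,0,0]],[180,[0,0,0],[0,0,0]]]' >/dev/null; python3 go.py 17.4 0.2 103 -14.2;python3 -m jog '[[255,[0,0,0],[0,0,0]],[255,[0,0,0],[0,0,0]],[255,[0,0,0],[0,0,0]],[255,[0,0,0],[0,0,0]],[255,[0,0,0],[0,0,0]]]' 60 |tail -2; python3 go.py
```

```text
t 25.17 pos [18.82  1.27] z 102.3 yaw -14.09 F [-0.62 -0.26  0.3 ] Tz 0.02 w 25.0 j [  -6.13   21.34  -15.58   53.18    0.35 -162.41]
now-axes delta [-1.12  1.38 -0.67]
turn z 0.0020 after-turn delta [-1.11  1.38 -0.67]
gripper_width: 0.008
finger_force: 59.4
t 25.58 pos [20.65  0.93] z 104.8 yaw -14.06 F [-0.79 -1.45  5.95] Tz -0.03 w 8.0 j [  -6.16   21.14  -15.49   53.15    0.32 -162.47]
```

Run:
```python
from h import *
c=snap('scene');cv2.imwrite('pics/s5.png',cv2.resize(c['image'][170:290,220:380],None,fx=5,fy=5,interpolation=2))
```

```text
(no output)
```

View pics/s5.png

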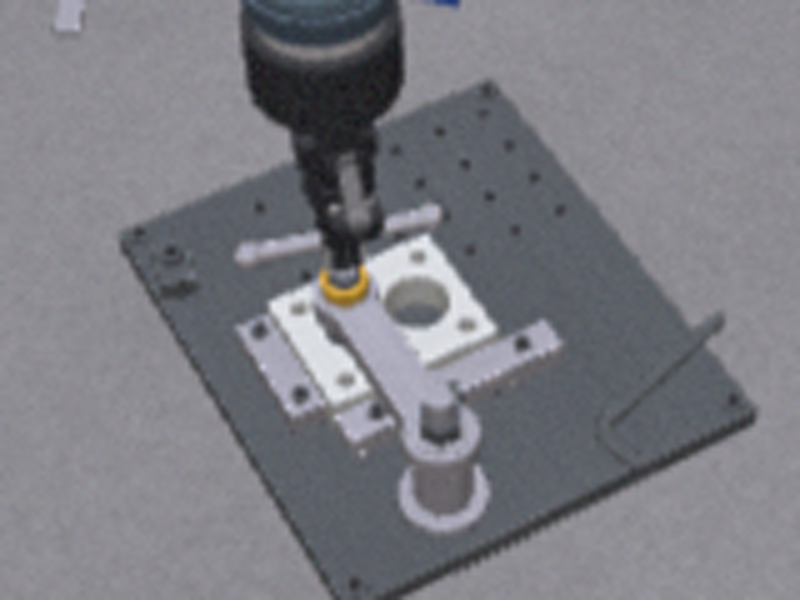

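```bash
python3 -m jog '[[255,[-1.5,0,0],[0,0,0.05]],[255,[0,0,0.1],[0,0,0.12]],[255,[0,0,0.1],[0,0,0.12]],[255,[0,0,0.1],[0,0,0.12]],[255,[0,0,0.1],[0,0,0.12]],[255,[0,0,0.1],[0,0,0.12]],[255,[0,0,0.1],[0,0,0.12]],[255,[0,0,0.1],[0,0,0.12]],[255,[0,0,0.1],[0,0,0.12]],[255,[0,0,0.1],[0,0,0.12]]]' 100|tail -2; python3 go.py
python3 -m jog '[[255,[0,0,0.1],[0,0,0.12]],[255,[0,0,0.1],[0,0,0.12]],[255,[0,0,0.1],[0,0,0.12]],[255,[0,0,0.1],[0,0,0.12]],[255,[0,0,0.1],[0,0,0.12]]]'|tail -2; python3 go.py
```

```text
gripper_width: 0.0067
finger_force: 97.9
t 26.47 pos [20.32  0.71] z 103.8 yaw -79.15 F [ 0.93 -2.6   2.89] Tz 0.10 w 6.7 j [ -6.14  21.07 -15.76  52.85   0.24 -97.35]
gripper_width: 0.0069
finger_force: 97.9
t 26.88 pos [20.17  0.69] z 103.3 yaw -113.53 F [ 2.52 -2.76  3.25] Tz 0.09 w 6.9 j [ -6.14  21.1  -15.81  52.79   0.24 -62.97]
```

```bash
python3 -m jog '[[255,[0,0,0.1],[0,0,0.12]],[255,[0,0,0.1],[0,0,0.12]],[255,[0,0,0.1],[0,0,0.12]],[255,[0,0,0.1],[0,0,0.12]],[255,[0,0,0.1],[0,0,0.12]],[255,[0,0,0.1],[0,0,0.12]],[255,[0,0,0.1],[0,0,0.12]],[255,[0,0,0.1],[0,0,0.12]],[255,[0,0,0.1],[0,0,0.12]],[255,[0,0,0.1],[0,0,0.12]]]'|tail -2; python3 go.py
python3 -m jog '[[255,[0,0,0.1],[0,0,0.12]],[255,[0,0,0.1],[0,0,0.12]],[255,[0,0,0.1],[0,0,0.12]],[255,[0,0,0.1],[0,0,0.12]],[255,[0,0,0.1],[0,0,0.12]]]'|tail -2; python3 go.py
for i in 1 2 3 ; do python3 -m jog '[[255,[0,0,0.1],[0,0,0.1]],[255,[0,0,0.1],[0,0,0.1]]]'|tail -1; python3 go.py; done
```

```text
gripper_width: 0.007
finger_force: 97.9
t 27.72 pos [19.91  0.94] z 102.1 yaw 177.72 F [ 2.23 -0.97  2.93] Tz 0.05 w 7.0 j [ -6.13  21.15 -15.91  52.66   0.27   5.78]
gripper_width: 0.0068
finger_force: 97.9
t 28.13 pos [19.91  1.12] z 101.6 yaw 143.36 F [ 1.75 -1.87  2.83] Tz -0.00 w 6.8 j [ -6.12  21.18 -15.95  52.59   0.29  40.16]
finger_force: 97.9
t 28.30 pos [19.93  1.17] z 101.4 yaw 131.95 F [ 2.74 -1.18  2.14] Tz 0.03 w 6.2 j [ -6.12  21.2  -15.97  52.56   0.3   51.56]
finger_force: 98.0
t 28.47 pos [20.01  1.21] z 101.2 yaw 120.49 F [ 3.2  -0.68  3.06] Tz 0.10 w 6.8 j [ -6.12  21.21 -15.98  52.52   0.3   63.02]
finger_force: 98.2
t 28.63 pos [20.08  1.29] z 101.2 yaw 109.05 F [ 1.86 -1.2   4.45] Tz 0.15 w 7.0 j [ -6.12  21.2  -15.99  52.51   0.31  74.47]
```

```bash
for i in 1 2 3 4 ; do python3 -m jog '[[255,[0,0,0.1],[0,0,0.1]],[255,[0,0,0.1],[0,0,0.1]]]'|tail -1; python3 go.py; done
```

```text
finger_force: 98.4
t 28.80 pos [20.17  1.34] z 101.1 yaw 97.61 F [ 2.14 -1.7   5.82] Tz 0.27 w 6.8 j [ -6.11  21.21 -15.99  52.48   0.31  85.91]
finger_force: 98.7
t 28.97 pos [20.23  1.35] z 101.0 yaw 86.16 F [ 1.79 -1.46  5.44] Tz 0.36 w 6.8 j [ -6.11  21.21 -16.    52.47   0.31  97.36]
finger_force: 99.1
t 29.13 pos [20.33  1.37] z 101.0 yaw 74.72 F [ 2.26 -2.21  6.41] Tz 0.46 w 6.7 j [ -6.11  21.21 -16.    52.45   0.31 108.8 ]
finger_force: 99.5
t 29.30 pos [20.42  1.37] z 101.0 yaw 63.28 F [ 2.64 -0.54  6.98] Tz 0.55 w 7.0 j [ -6.11  21.2  -16.01  52.42   0.31 120.25]
```

```bash
python3 -m jog '[[255,[0,0,0.1],[0,0,0.1]],[255,[0,0,0],[0,0,0]],[255,[0,0,0],[0,0,0]]]'|tail -1; python3 go.py; python3 -m jog '[[180,[0,0,0],[0,0,0]],[180,[0,0,0],[0,0,0]],[180,[0,0,0],[0,0,0]],[180,[0,0,0],[0,0,0]],[180,[0,0,-20],[0,0,0]],[180,[0,0,-30],[0,0,0]],[180,[0,0,-35],[0,0,0]],[180,[0,0,-35],[0,0,0]],[180,[0,0,0],[0,0,0]]]'|tail -2;python3 go.py -130 -120 230 63
python3 -m jog '[[180,[-35,0,0],[0,0,0]],[180,[-35,0,0],[0,0,0]],[180,[-35,0,0],[0,0,0]],[180,[-35,0,0],[0,0,0]],[180,[-35,0,0],[0,0,0]],[180,[0,0,0],[0,0,0]],[180,[0,0,0],[0,0,0]]]'|tail -2;python3 go.py
python3 - <<'E'
from h import *
c=snap('top');cv2.imwrite('pics/t6.png',cv2.resize(c['image'][90:260,230:420],None,fx=3.5,fy=3.5,interpolation=2))
E
```

```text
finger_force: 98.7
t 29.55 pos [20.42  1.38] z 100.9 yaw 57.76 F [ 1.2  -1.34  7.37] Tz 0.13 w 6.5 j [ -6.11  21.21 -16.02  52.41   0.31 125.76]
gripper_width: 0.0247
finger_force: 0.0
t 30.30 pos [21.11  1.09] z 225.6 yaw 57.77 F [1.49 0.55 0.98] Tz 0.01 w 24.7 j [ -6.17  16.65  -3.27  69.45   0.36 125.7 ]
now-axes delta [-182.96  -63.2    -6.85]
turn z -0.0913 after-turn delta [-176.49  -79.66   -4.4 ]
gripper_width: 0.0252
finger_force: 0.0
t 30.88 pos [ -76.65 -148.16] z 217.6 yaw 57.56 F [ 1.14 -0.86  0.33] Tz 0.01 w 25.2 j [-25.18   5.68 -18.19  66.25   0.36 106.9 ]
```

View pics/t6.png

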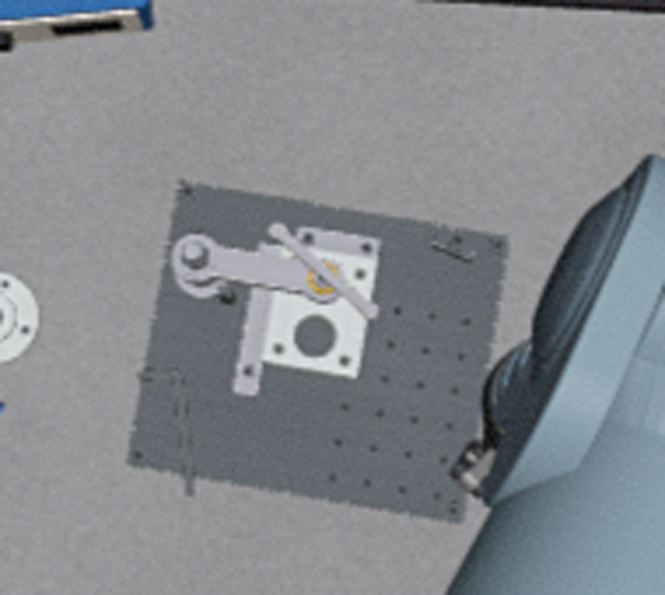

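The top view shows the plate flush with the stop (about y 250) and the rail (about x 263). The arm is across it and the bar is turned as commanded, to about 5.3 rad. The bystanders have not moved, and the robot touches nothing.

```bash
python3 -c "
from plant import manip
print(manip.finish_job())"
```

```text
the job is handed in; nothing more can be done
None
```

I handed the job in at about 31 s: the plate is home against the rail and end stop, the clamp arm is at its stop over it, and the T-handle is at about 5.3 rad, roughly 1.1 rad past contact at about 0.55 N m; the robot is clear of everything.

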